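# Clamp a railing picket in the jig and hold it down

### The job

Slide the spear-headed picket along the clamping jig until its square tail is fully home against the end stop, while the palm plunger is still up. Then press the plunger down so that its rubber foot bears on the picket and the foot's spring is squeezed about halfway (7 mm of its 14 mm give, never bottomed), and finish while still holding it there: the program ends with the robot pressing. Leave the three loose ornaments beside the jig where they are.

Things in the scene. Friction and masses are not known exactly. Their poses are not given: they have to be found in the camera images.
- jig: Fixed steel clamping jig on the bench. Origin on the table top (z=0); x is the direction in which the picket slides home, z up. Base plate x -145..125, y -85..65 mm, 12 mm thick. A bed rail 16 mm wide runs along y=0 from x=-145 to 120 mm, top 30 mm above the table; the picket lies on it.
- mouth (a point): Start of the guide channel (jig x=-60, y=0, z=30 mm, on the rail's top). From here to the stop two cheeks 12 mm thick, tops 42 mm above the table, 24 mm apart, stand either side of the picket. Before it (smaller x) the rail is open at both sides, so the picket can be gripped there down to 15 mm above the table. Rubbing here can resist the slide by several newtons.
- stop (a point): Middle of the face of the end stop that closes the channel (jig x=85, y=0, z=39 mm), where the centre of the picket's tail ends up. The stop block is 60 mm wide, its top 57 mm above the table.
- arm (a point): Point on the plunger axis at the top of the fixed arm that carries it (jig x=30, y=0, z=146 mm). The arm is a box over the channel, jig x 8..52, y -68..27, z 116..146 mm, on a column at y=-55 mm.
- picket: Loose dark steel railing picket, about 0.65 kg, lying on the bed rail between the cheeks, at first 25 to 60 mm short of the stop. Square shank 240 x 18 x 18 mm along its x axis, then a round spear head (30 mm at most) from x=-120 to -192 mm. Origin: middle of the shank's underside. The plain tail at +x goes to the stop; pinch the shank from above across its 18 mm width near x=-80 mm.
- tail (a point): Centre of the picket's square tail end face (picket x=120, z=9 mm).
- palm_top (a point): Centre of the flat top (to 22 mm radius) of the black round palm knob on the plunger, 52 mm across, 15 mm thick; 215 mm above the table with the plunger up; z up. Press it straight down.
- plunger (a joint): Downward travel of the plunger, 0 (up) to 0.042 m. A return spring pushes it up: 3 N at the top plus 0.15 N per mm. The foot meets an 18 mm high picket lying on the bed at 0.025 m of travel; each mm beyond squeezes the foot spring 1 mm. 0.032 m is the aim.
- foot (a joint): How far the foot is squeezed up into the plunger against its spring, 0 (free) to 0.014 m (bottomed). The spring takes 3 N to start plus 0.5 N per mm. The palm needs about 14 N in all with the foot 7 mm in.
- shoe_face (a point): Middle of the underside of the foot's round black rubber shoe, 22 mm diameter, 12 mm thick, on the plunger axis; 73 mm above the table with the plunger up.
- post_cap: Loose stepped steel post cap, 56 mm square, 50 mm high; bystander. Origin: centre of underside.
- ball_finial: Loose turned ball finial, 52 mm diameter, 70 mm high; bystander. Origin: centre of underside.
- rosette: Loose aluminium rosette lying flat, 98 mm across, 23 mm high; bystander. Origin: centre of underside.

How it is judged:
On the way:
1. the picket is fully home against the stop while the plunger is still up (x of tail in the frame of jig above 0.081 m and z of tail in the frame of jig below 0.045 m and y of tail in the frame of jig between -0.006 and 0.006 m and value of joint plunger below 0.006 m), for 0.2 s.
At the end, for the whole second after the job is handed in: Picket tail within 4 mm of the stop, in the channel; shoe bearing on the picket (over 3 N), foot spring squeezed 4 to 11 mm, the robot itself pressing the palm knob (over 3 N), plunger still; ornaments within 20 mm of where they were (x of tail in the frame of jig above 0.081 m and z of tail in the frame of jig below 0.045 m and y of tail in the frame of jig between -0.006 and 0.006 m and value of joint foot between 0.004 and 0.011 m and contact force between foot and picket above 3 N and contact force between any of the fingers, the arm and plunger above 3 N and velocity of joint plunger between -0.01 and 0.01 m/s and distance of each of post_cap, ball_finial, rosette from where it was at the start of the episode below 0.02 m); the arm keeps its last pose, push and grip.
It fails at once if the foot's spring is bottomed (over 13.3 mm) (value of joint foot above 0.0133 m).
It fails at once if a bystander ornament is moved by more than 30 mm (distance of any of post_cap, ball_finial, rosette from where it was at the start of the episode above 0.03 m).
It also fails if it takes over 51 s, if anything falls off the work surface, if the arm or the gripper's body presses on something with over 40 N, if the wrist force passes 120 N, or if a joint passes its speed limit or range.

### The arm

A 6-joint arm with a two-finger parallel gripper is mounted at the origin on the work surface. World frame = base frame: x ahead of the robot, y to its left, z up, the work surface at z = 0. Lengths are in m, angles in rad, forces in N, time in s.
With the tool pointing down it reaches from about 0.3 to 0.775 m from the base axis. Payload 14.6 kg.
Tool frame: the origin (TCP) lies on the centre line of the jaws, within the pads' length; the fingertips stand 14 mm ahead of it and the grasp point (between the pads) lies 5 mm behind it; x points along the fingers, y is the direction in which the jaws open and shut, and the axes are right-handed (so a half turn about x gives the same grasp; the last joint's range is limited). The gripper opens to 94 mm and grips with 3 to 60 N. Pads are 16 mm wide; open, the fingers measure 119 mm over their backs; the gripper's body (75 mm by 177 mm) begins 78 mm behind the grasp point.
Start: joints at [-1.39, 0.3, 1.521, -0, 1.321, -0.067], TCP at [0.135, -0.533, 0.198] pointing down, gripper open.
Joint ranges: [-3.03, 3.03], [-0.79, 2.21], [0.23, 2.52], [-1.04, 4.18], [0, 3.07], [-2.55, 2.55]. Speed limits (rad/s): [2.22, 2.22, 2.57, 3.14, 3.14, 3.14].

### API

Orientations are given as [roll, pitch, yaw] about the fixed x, y, z axes, in that order (R = Rz(yaw) Ry(pitch) Rx(roll)).
In Python, from station import * gives the robot as it stands. The module is installed in compiled form; this text tells all that it offers.
- The arm moves only by the shell command python3 -m handwheel 'ROWS' [FORCE]. ROWS is JSON, a list of rows, each a list of 3 entries, a list of its own where there are three numbers: the shift along the tool's x, y, z in mm, then the turn about the tool's x in rad, then the gripper command: -1 is fully open, 1 is shut, values between are in proportion. In form: [[[dx, dy, dz], spin, gripper], ...]. A call has exactly 5 rows; each row is the pose to reach, as a shift and turn from the pose measured when the call began, along the tool's axes at that moment; what a row does not reach only later rows make up. A row lasts 1/10 s, in which the tool goes at most 50 mm and 8.59 degrees, less where a joint would pass 70% of its speed; a pose out of reach is approached as far as the arm can. A call with a gripper value outside its range is refused whole. The fingers move at their own pace and stop on an object; FORCE is the grip in N (left out, the last holds). Time passes only in rows, so rows that repeat a pose let the fingers close, or fill a call up. It gives the time, the measured TCP pose, the force and the opening at its end, in the units of the state.
- get_obs(): the state, without advancing time (a new reading comes with each control period).
- camera(name): name is "scene" or "side" or "wrist"; returns (picture, depth): 420x560x3 uint8, blue, green, red; 420x560 float32, m along the optical axis (not along the pixel's ray), 0 where there is no reading.
- camera_info(name): a dict with "fx", "fy", "cx", "cy" (pixels), "k1" (the pictures are not rectified: a ray, as slopes to the right and down, at radius r is drawn at 1 + k1 r^2 times it, then the intrinsics apply), "extrinsics" (4x4, takes a point from camera to world coordinates). Camera axes: x right, y down, z forward; pixel columns grow to the right and rows downward; lengths in m; the calibration is good to about 2 mm. A picture is of the moment at which its call begins: read the wrist's pose just before it. camera_info takes no time and is no camera call; for the wrist camera it gives the pose at the moment of the call.
- hand_in(): hands the job in, once; it reports no verdict.
The state is a dict: "time_s": time; "qpos": joint angles; "joint_vel": joint speeds; "tau": joint torques, N m; "ee_pos": TCP position; "eef_rot": TCP orientation; "force": force on the tool from outside, world axes, zero at the start; "moment": the same for the moment, N m; "grip_width": finger opening in m.
Only numpy, scipy, OpenCV 4.12 (cv2) and the standard library are available. Lean on these libraries where they do the work, as an engineer would, in place of code of your own. Each camera call takes 0.05 s, during which the arm holds its last target. There are 200 camera calls.

## Working session

There is one attempt and no reset: what is moved stays moved. The work goes in short steps, Python scripts to look and compute and a shell command to move; the robot and the scene stay as the last step left them, time stands still between calls to the robot, and variables do not carry over. Pictures are saved under pics/ and viewed, about 8 in all and at most 12, crops included, and the job is handed in when it is done.

```bash
mkdir -p pics; cat > h.py <<'E'
from station import *
import numpy as np, cv2
from scipy.spatial.transform import Rotation as R
def snap(n,f):
    i=camera_info(n); im,d=camera(n); cv2.imwrite('pics/'+f+'.png',im); np.savez('pics/'+f+'.npz',d=d,**{k:np.array(v) for k,v in i.items()}); return im,d,i
def pts(f,px,depth=True,z=None):
    a=np.load('pics/'+f+'.npz'); K=np.array([[a['fx'],0,a['cx']],[0,a['fy'],a['cy']],[0,0,1]],float); E=a['extrinsics']
    out=[]
    for u,v in px:
        s=cv2.undistortPoints(np.array([[[u,v]]],float),K,np.array([float(a['k1']),0,0,0,0]))[0,0]
        r=np.array([s[0],s[1],1.])
        if z is None: t=a['d'][int(round(v)),int(round(u))]
        else: t=(z-E[2,3])/(E[:3,:3]@r)[2]
        out.append(E[:3,:3]@(r*t)+E[:3,3])
    return np.array(out)
E
python3 - <<'E'
from h import *
for n in('scene','side'):
    im,d,i=snap(n,n+'0'); print(n,np.round(i['extrinsics'],2).tolist(),i['fx'],i['k1'])
print(get_obs())
E
```

```text
scene [[-0.45, 0.63, -0.63, 1.1], [0.89, 0.3, -0.33, 0.34], [-0.02, -0.71, -0.7, 0.66], [0.0, 0.0, 0.0, 1.0]] 430.19806611358496 -0.09436926819013905
side [[-0.79, -0.38, 0.48, 0.25], [-0.61, 0.5, -0.61, 0.62], [-0.01, -0.77, -0.63, 0.65], [0.0, 0.0, 0.0, 1.0]] 439.7454291052032 0.021628255334547195
{'time_s': 0.1, 'qpos': array([-1.38957104e+00,  3.00392546e-01,  1.52152061e+00, -5.00812055e-06,
        1.32070559e+00, -6.66064840e-02]), 'joint_vel': array([-0.00105872, -0.00096471, -0.0009357 ,  0.00012738, -0.00036274,
       -0.00056585]), 'tau': array([ 2.03316376e-03, -5.32645547e+01, -3.53284872e+01,  7.09711947e-02,
        2.34352757e-02, -6.23257597e-05]), 'ee_pos': array([ 0.13486438, -0.53295518,  0.197355  ]), 'eef_rot': array([-1.63267518,  1.56977022,  1.75675048]), 'force': array([ 0.30798452,  0.2065778 , -0.42939319]), 'moment': array([ 0.04621051, -0.03616016, -0.02806271]), 'grip_width': 0.0941643710628195}
```

View pics/scene0.png

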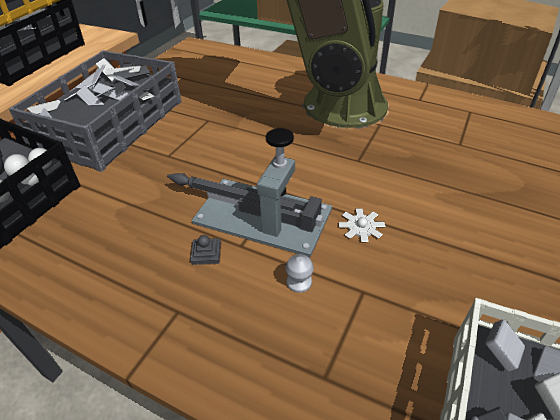

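View pics/side0.png

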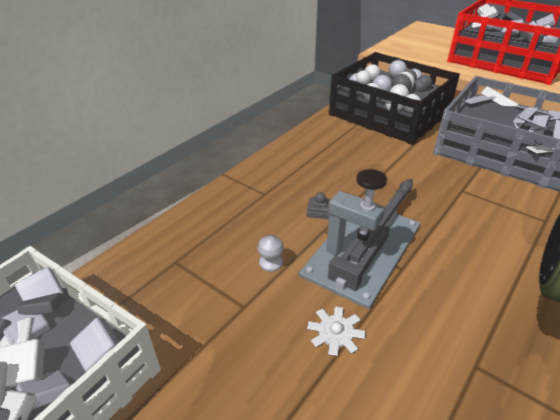

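The scene view shows the jig at about (265,215), with the palm at (280,138), the spear tip at (170,178) and the stop at (312,210). The ornaments are at (205,250), (299,272) and (361,225). In the side view the palm is at (371,179), the stop at (347,268) and the spear tip at (407,184).

```bash
cat >> h.py <<'E'
def cloud(f):
    a=np.load('pics/'+f+'.npz'); K=np.array([[a['fx'],0,a['cx']],[0,a['fy'],a['cy']],[0,0,1]],float); E=a['extrinsics']
    v,u=np.mgrid[0:420,0:560]; s=cv2.undistortPoints(np.stack([u.ravel(),v.ravel()],1)[:,None].astype(float),K,np.array([float(a['k1']),0,0,0,0]))[:,0]
    d=a['d'].ravel(); P=np.c_[s*d[:,None],d]@E[:3,:3].T+E[:3,3]; P[d==0]=np.nan; return P.reshape(420,560,3)
E
python3 - <<'E'
from h import *
Q=[]
for n,b in(('scene0',(160,120,340,260)),('side0',(300,165,425,305))):
    P=cloud(n); x0,y0,x1,y1=b; C=P[y0:y1,x0:x1].reshape(-1,3); Q.append(C)
    p=C[(C[:,2]>.207)&(C[:,2]<.225)]; print(n,'palm',len(p),p.mean(0),(p.min(0)+p.max(0))/2,np.ptp(p,0))
    for lo,hi in((.008,.016),(.045,.051),(.052,.062),(.141,.151)):
        p=C[(C[:,2]>lo)&(C[:,2]<hi)]; r=cv2.minAreaRect((p[:,:2]*1000).astype(np.float32)); print(lo,len(p),p[:,2].mean(),r)
p=pts('scene0',[(205,237),(299,262),(361,222),(172,178),(312,203)]);print(p)
p=pts('side0',[(320,200),(270,245),(335,328),(408,184),(347,265)]);print(p)
im=cv2.imread('pics/scene0.png')[120:260,160:345]; cv2.imwrite('pics/c1.png',cv2.resize(im,None,fx=4,fy=4,interpolation=2))
E
```

```text
scene0 palm 411 [0.51569659 0.04041898 0.21351409] [0.51176112 0.03876828 0.21168174] [0.05122634 0.05077488 0.00930176]
0.008 3448 0.011509970146969545 ((403.6085205078125, -13.488601684570312), (582.864990234375, 271.16131591796875), 6.196441650390625)
0.045 762 0.04755710300078069 ((589.0061645507812, -48.56657409667969), (174.7963409423828, 353.0930480957031), 7.147414207458496)
0.052 384 0.05631650802618992 ((587.0641479492188, -24.906143188476562), (179.54107666015625, 344.4593200683594), 9.686178207397461)
0.141 638 0.14544963445237782 ((531.8077392578125, 40.40093994140625), (95.56619262695312, 43.48680114746094), 4.712229251861572)
side0 palm 491 [0.50792526 0.04524346 0.21313134] [0.50991791 0.04240279 0.21153848] [0.05188361 0.05102718 0.00907377]
0.008 3601 0.011319925990151887 ((572.5355224609375, 5.1803741455078125), (249.8720703125, 274.8685607910156), 5.296477317810059)
0.045 780 0.04750109626324217 ((585.0114135742188, -42.27632141113281), (176.31942749023438, 349.9814147949219), 8.111207008361816)
0.052 432 0.05617976066156193 ((545.12744140625, -35.43547058105469), (92.853515625, 326.6923522949219), 9.362180709838867)
0.141 742 0.14526816788871888 ((529.862060546875, 42.90696716308594), (94.86598205566406, 46.55160140991211), 5.049910068511963)
[[ 0.66513392 -0.0485936   0.04827887]
 [ 0.65835795  0.14858958  0.06921808]
 [ 0.46865958  0.2038219   0.01983359]
 [ 0.54397058 -0.21973563  0.04577949]
 [ 0.49507754  0.10280424  0.055676  ]]
[[ 0.66136719 -0.04275694  0.0372084 ]
 [ 0.64424689  0.15600227  0.05988776]
 [ 0.45745481  0.21398508  0.02030557]
 [ 0.5254409  -0.19898433  0.05097868]
 [ 0.50157582  0.10831527  0.05649362]]
```

View pics/c1.png

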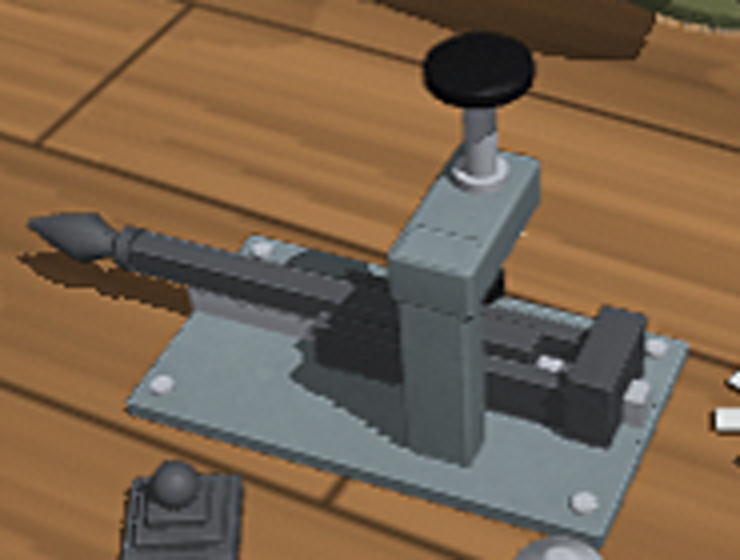

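The crop shows the picket's shank shoulder at about (128,250), which is scene (192,182). The column stands on the camera side, so jig +x runs toward world +y at about 95°. Next I fit the line and the picket's extent.

```bash
python3 - <<'E'
from h import *
palm=np.array([.511,.0405])
for n in('scene0','side0'):
    C=cloud(n).reshape(-1,3); d=np.array([-.09,.996]); m=palm.copy()
    C=C[(np.linalg.norm(C[:,:2]-palm,axis=1)<.3)]
    for k in range(5):
        s=(C[:,:2]-m)@d; l=(C[:,:2]-m)@[d[1],-d[0]]
        q=C[(C[:,2]>.0455)&(C[:,2]<.0505)&(abs(l)<.016-.001*k)&(s>-.17)&(s<-.06)]
        c,V=q[:,:2].mean(0),np.linalg.svd(q[:,:2]-q[:,:2].mean(0))[2][0]; d=V*np.sign(V[1]); m=c+d*((palm-c)@d)
    l=(q[:,:2]-m)@[d[1],-d[0]]
    print(n,'axis',d,np.degrees(np.arctan2(d[1],d[0])),'pt abeam palm',m,len(q),l.min(),l.max(),q[:,2].mean())
    s=(C[:,:2]-m)@d; l=(C[:,:2]-m)@[d[1],-d[0]]
    for lo,hi in((-.26,-.05),(.0,.08)):
        h=[(round(1000*a),int(((abs(s-a)<.0025)&(abs(l)<.007)&(C[:,2]>.044)&(C[:,2]<.052)).sum()),round(float(1000*np.median(C[(abs(s-a)<.0025)&(abs(l)<.004)&(C[:,2]>.02)&(C[:,2]<.1),2])),1)) for a in np.arange(lo,hi,.006)]
        print(h)
E
```

```text
scene0 axis [-0.07836873  0.99692444] 94.49480633135596 pt abeam palm [0.51263565 0.04062858] 276 -0.01026087959159326 0.010080644278035842 0.04755968797770741
[(-260, 9, 50.0), (-254, 8, 51.3), (-248, 4, 53.2), (-242, 7, 52.1), (-236, 12, 49.3), (-230, 9, 46.7), (-224, 6, 47.7), (-218, 6, 50.7), (-212, 11, 48.8), (-206, 7, 47.2), (-200, 10, 47.3), (-194, 10, 47.0), (-188, 7, 48.4), (-182, 9, 48.2), (-176, 11, 47.1), (-170, 10, 47.0), (-164, 9, 48.2), (-158, 9, 48.5), (-152, 8, 47.1), (-146, 10, 48.5), (-140, 12, 47.3), (-134, 11, 47.8), (-128, 9, 48.0), (-122, 11, 47.9), (-116, 12, 47.2), (-110, 11, 47.6), (-104, 10, 48.2), (-98, 10, 48.4), (-92, 11, 48.2), (-86, 9, 47.8), (-80, 11, 47.3), (-74, 7, 46.8), (-68, 10, 47.6), (-62, 11, 47.1), (-56, 7, 47.6)]
[(0, 13, 48.4), (6, 9, 78.7), (12, 9, 47.3), (18, 15, 47.1), (24, 14, 47.8), (30, 0, 30.3), (36, 0, 29.2), (42, 0, 30.0), (48, 0, nan), (54, 0, 55.6), (60, 0, 56.4), (66, 0, 56.3), (72, 0, 56.7), (78, 5, 41.3)]
side0 axis [-0.1474054   0.98907616] 98.47659520672624 pt abeam palm [0.49956562 0.03879589] 179 -0.008699022034673546 0.009365754790203674 0.04734558835196756
[(-260, 1, nan), (-254, 3, 49.7), (-248, 4, 51.0), (-242, 7, 50.4), (-236, 12, 48.2), (-230, 8, 46.5), (-224, 1, nan), (-218, 6, 49.2), (-212, 13, 48.1), (-206, 9, 47.4), (-200, 9, 47.5), (-194, 9, 46.9), (-188, 6, 47.3), (-182, 11, 47.9), (-176, 6, 47.8), (-170, 10, 47.7), (-164, 9, 47.7), (-158, 12, 47.4), (-152, 7, 46.8), (-146, 10, 46.3), (-140, 12, 46.9), (-134, 11, 47.8), (-128, 11, 47.2), (-122, 7, 47.3), (-116, 8, 48.1), (-110, 8, 47.0), (-104, 6, 47.8), (-98, 5, 47.2), (-92, 5, 46.9), (-86, 8, 46.7), (-80, 4, 42.0), (-74, 8, 46.5), (-68, 8, 46.3), (-62, 9, 45.5), (-56, 8, 41.0)]
[(0, 5, 47.4), (6, 4, 47.6), (12, 4, 41.6), (18, 4, 41.0), (24, 4, 42.0), (30, 3, 41.5), (36, 0, 40.9), (42, 0, 41.0), (48, 0, nan), (54, 0, 55.0), (60, 0, 56.6), (66, 0, 56.4), (72, 0, 56.7), (78, 11, 46.3)]
  return _methods._mean(a, axis=axis, dtype=dtype,
  ret = ret.dtype.type(ret / rcount)
```

```bash
cat >> h.py <<'E'
def to(target,ydir=None):
    o=get_obs(); M=R.from_euler('xyz',o['eef_rot']).as_matrix(); t=M.T@(np.array(target)-o['ee_pos'])*1000
    a=None
    if ydir is not None:
        y=M.T@np.array([*ydir,0]); a=np.arctan2(y[2],y[1]); a=(a+np.pi/2)%np.pi-np.pi/2
    print('shift',np.round(t,1),'spin',a,'F',np.round(o['force'],1),'pos',np.round(o['ee_pos'],4),'w',round(o['grip_width'],4),'t',o['time_s']); return M
E
python3 - <<'E'
from h import *
print(to([.5256,-.1239,.13],[.997,.078]).round(3)); print(get_obs()['qpos'])
E
```

```text
shift [  67.7 -300.6 -479.1] spin -1.40103904656682 F [ 0.3  0.2 -0.4] pos [ 0.1349 -0.533   0.1974] w 0.0942 t 0.1
[[-0.     0.245 -0.969]
 [ 0.001 -0.969 -0.245]
 [-1.    -0.001 -0.   ]]
[-1.38957104e+00  3.00392546e-01  1.52152061e+00 -5.00812055e-06
  1.32070559e+00 -6.66064840e-02]
```

```bash
python3 -m handwheel '[[[0,-301,-479],-1.4,-1],[[0,-301,-479],-1.4,-1],[[0,-301,-479],-1.4,-1],[[0,-301,-479],-1.4,-1],[[0,-301,-479],-1.4,-1]]' 30
python3 -c "
from h import *
to([.5256,-.1239,.15],[.997,.078])"
```

```text
time_s: 0.6
ee_pos: [0.3083, -0.3505, 0.1976]
eef_rot: [-2.509, 1.57, 1.636]
force: [0.5, -0.9, 0.0]
grip_width: 0.0939
shift [  47.8   61.5 -307.9] spin -0.645236143621584 F [ 0.5 -0.9  0. ] pos [ 0.3083 -0.3505  0.1976] w 0.0939 t 0.6
```

```bash
python3 -m handwheel '[[[0,62,-308],-0.645,-1],[[0,62,-308],-0.645,-1],[[0,62,-308],-0.645,-1],[[0,62,-308],-0.645,-1],[[20,62,-308],-0.645,-1]]' 30
python3 -c "
from h import *
to([.5256,-.1239,.15],[.997,.078])"
```

```text
time_s: 1.1
ee_pos: [0.4813, -0.1705, 0.19]
eef_rot: [1.525, 1.569, 0.038]
force: [0.2, -0.9, 0.0]
grip_width: 0.094
shift [ 40.1  47.9 -42.8] spin 0.005623224038125985 F [ 0.2 -0.9  0. ] pos [ 0.4813 -0.1705  0.19  ] w 0.094 t 1.1
```

```bash
python3 -m handwheel '[[[40,48,-43],0.006,-1],[[40,48,-43],0.006,-1],[[40,48,-43],0.006,-1],[[40,48,-43],0.006,-1],[[40,48,-43],0.006,-1]]' 30
python3 - <<'E'
from h import *
print(to([.5256,-.1239,.15],[.997,.078]).round(3))
im,d,i=snap('wrist','w1'); print(np.round(i['extrinsics'],3).tolist())
C=cloud('w1').reshape(-1,3); C=C[~np.isnan(C[:,0])]
for y in np.arange(-.2,0,.015):
    q=C[(abs(C[:,1]-y)<.004)&(C[:,2]>.0455)&(C[:,2]<.0505)&(abs(C[:,0]-.52)<.04)]
    if len(q): print(round(y,3),len(q),q[:,0].min().round(4),q[:,0].max().round(4),q[:,0].mean().round(4))
E
```

```text
time_s: 1.6
ee_pos: [0.5253, -0.1246, 0.1508]
eef_rot: [1.349, 1.568, -0.145]
force: [-0.2, 0.4, 1.1]
grip_width: 0.0939
shift [ 0.8  0.3 -0.7] spin -0.0013464734052790472 F [-0.2  0.4  1.1] pos [ 0.5253 -0.1246  0.1508] w 0.0939 t 1.6
[[ 0.002  0.997  0.077]
 [-0.     0.077 -0.997]
 [-1.     0.002  0.001]]
[[0.997, 0.073, 0.02, 0.519], [0.076, -0.971, -0.229, -0.058], [0.002, 0.229, -0.973, 0.337], [0.0, 0.0, 0.0, 1.0]]
-0.2 120 0.5172 0.5423 0.5299
-0.185 46 0.5248 0.5344 0.5288
-0.17 160 0.517 0.5378 0.5276
-0.155 164 0.5167 0.5348 0.5255
-0.14 165 0.5157 0.5336 0.5246
-0.125 173 0.5146 0.5324 0.5234
-0.11 179 0.5126 0.5311 0.5221
-0.095 188 0.5117 0.5299 0.5208
-0.08 184 0.5107 0.5278 0.5191
-0.065 191 0.5088 0.5266 0.518
-0.05 203 0.5077 0.5254 0.5166
-0.035 206 0.5068 0.5241 0.5156
-0.02 222 0.5049 0.523 0.5139
-0.005 227 0.504 0.5217 0.5128
```

View pics/w1.png

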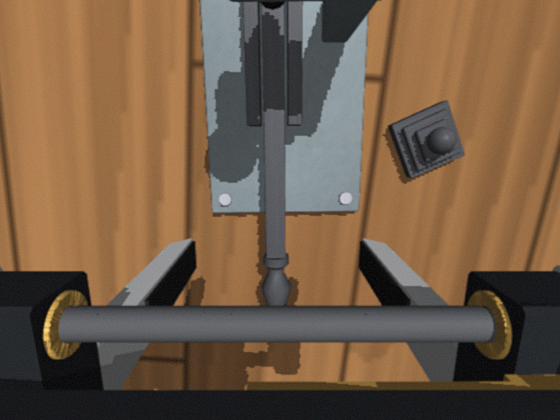

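The wrist view shows the shank centred at columns 265-287. The mouth of the cheeks is at row 125, the plate edge at row 213 and the shoulder at row 260. The jaws clear everything.

```bash
python3 -c "
from h import *
to([.5225,-.12,.035],[.9964,.0844])"
```

```text
shift [115.9  -2.8  -5. ] spin -0.008169476305486478 F [ 0.2  0.2 -0.9] pos [ 0.5254 -0.1247  0.151 ] w 0.0942 t 1.65
```

```bash
python3 -m handwheel '[[[40,-3,-5],-0.008,-1],[[75,-3,-5],-0.008,-1],[[100,-3,-5],-0.008,-0.5],[[116,-3,-5],-0.008,-0.5],[[116,-3,-5],-0.008,-0.5]]' 45
python3 -m handwheel '[[[0,0,0],0,1],[[0,0,0],0,1],[[0,0,0],0,1],[[0,0,0],0,1],[[0,0,0],0,1]]' 45
python3 -c "
from h import *
print(to([.5225,-.12,.035],[.9964,.0844]).round(3))"
```

```text
time_s: 2.15
ee_pos: [0.5211, -0.1206, 0.0337]
eef_rot: [2.567, 1.57, 1.079]
force: [-1.3, -0.0, 0.6]
grip_width: 0.0737
time_s: 2.65
ee_pos: [0.5213, -0.1206, 0.0341]
eef_rot: [1.642, 1.57, 0.154]
force: [-0.6, 0.6, -0.1]
grip_width: 0.0339
shift [-0.9  1.3 -0.5] spin -0.0014133360069865653 F [-0.6  0.6 -0.1] pos [ 0.5213 -0.1206  0.0341] w 0.0339 t 2.65
[[ 0.001  0.997  0.083]
 [ 0.     0.083 -0.997]
 [-1.     0.001 -0.   ]]
```

```bash
python3 -m handwheel '[[[0,0,0],0,1],[[0,0,0],0,1],[[0,0,0],0,1],[[0,0,0],0,1],[[0,0,0],0,1]]' 45
python3 -m handwheel '[[[0,0,-4],0,1],[[0,0,-8],0,1],[[0,0,-12],0,1],[[0,0,-16],0,1],[[0,0,-16],0,1]]' 45
```

```text
time_s: 3.15
ee_pos: [0.5216, -0.1207, 0.0343]
eef_rot: [1.468, 1.569, -0.02]
force: [2.6, 0.1, 3.8]
grip_width: 0.017
time_s: 3.65
ee_pos: [0.5201, -0.104, 0.0344]
eef_rot: [1.804, 1.57, 0.317]
force: [0.0, 0.8, 3.1]
grip_width: 0.0174
```

```bash
python3 -m handwheel '[[[0,0,-3],0,1],[[0,0,-5],0,1],[[0,0,-7],0,1],[[0,0,-9],0,1],[[0,0,-9],0,1]]' 45
python3 -m handwheel '[[[0,0,-1],0,1],[[0,0,-2],0,1],[[0,0,-3],0,1],[[0,0,-3],0,1],[[0,0,-3],0,1]]' 45
```

```text
time_s: 4.15
ee_pos: [0.5194, -0.0951, 0.0344]
eef_rot: [1.502, 1.569, 0.015]
force: [0.7, -6.4, 1.3]
grip_width: 0.017
time_s: 4.65
ee_pos: [0.5195, -0.0948, 0.0344]
eef_rot: [0.478, 1.566, -1.01]
force: [1.1, -26.4, -3.5]
grip_width: 0.017
```

The picket has hit something hard after about 26 mm, against an estimated gap of about 28 mm. I'll check that it is really the stop.

```bash
python3 - <<'E'
from h import *
snap('scene','s2'); snap('side','d2')
a=cv2.imread('pics/s2.png')[165:240,255:345]; b=cv2.imread('pics/d2.png')[215:290,320:410]
cv2.imwrite('pics/c2.png',np.hstack([cv2.resize(x,(390,325),interpolation=2) for x in(a,b)]))
palm=np.array([.5107,.0405]); d=np.array([-.0844,.9964]); l_=np.array([d[1],-d[0]])
for n in('scene0','s2','side0','d2'):
    C=cloud(n).reshape(-1,3); s=(C[:,:2]-palm)@d; l=(C[:,:2]-palm)@l_
    print(n,[(round(1000*a),round(float(1000*np.median(C[(abs(s-a)<.002)&(abs(l)<.006)&(C[:,2]>.02)&(C[:,2]<.1),2])),1)) for a in np.arange(.018,.06,.003) if ((abs(s-a)<.002)&(abs(l)<.006)&(C[:,2]>.02)&(C[:,2]<.1)).any()])
print(get_obs()['force'])
E
```

```text
scene0 [(18, 47.5), (21, 46.7), (24, 47.8), (27, 38.8), (30, 30.4), (33, 29.2), (36, 29.0), (39, 30.3), (42, 29.0), (45, 29.0), (51, 55.0), (54, 55.7), (57, 56.1)]
s2 [(18, 47.5), (21, 46.8), (24, 47.0), (27, 47.0), (30, 47.1), (33, 47.1), (36, 46.9), (39, 46.9), (42, 46.4), (45, 46.8), (48, 46.8), (51, 52.0), (54, 56.2), (57, 56.2)]
side0 [(18, 47.0), (21, 47.6), (24, 47.3), (27, 40.6), (30, 37.2), (33, 30.4), (54, 55.6), (57, 55.6)]
d2 [(18, 47.7), (21, 48.3), (24, 47.2), (27, 47.4), (30, 47.5), (33, 47.3), (36, 48.1), (39, 47.2), (42, 47.0), (45, 47.1), (48, 47.3), (54, 54.4), (57, 55.8)]
[  3.02283389 -25.80193878  -4.21423739]
```

View pics/c2.png

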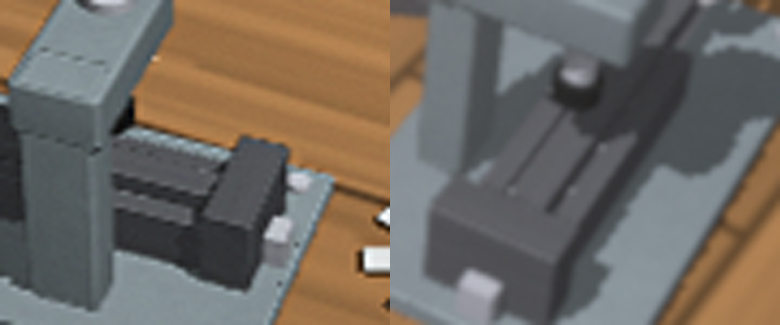

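Both crops show the shank top running right up to the stop block with no gap (left (215,190), right (520,205)). The plunger is still up. I'll relax the push, open and rise.

```bash
python3 -m handwheel '[[[0,0,0],0,1],[[0,0,0],0,-0.3],[[0,0,0],0,-0.3],[[0,0,0],0,-0.3],[[0,0,0],0,-0.3]]' 20
python3 -m handwheel '[[[-30,0,0],0,-0.3],[[-80,0,0],0,0],[[-130,0,0],0,1],[[-180,0,0],0,1],[[-230,0,0],0,1]]' 60
python3 -m handwheel '[[[-15,0,0],0,1],[[-15,0,0],0,1],[[-15,0,0],0,1],[[-15,0,0],0,1],[[-15,0,0],0,1]]' 60
python3 - <<'E'
from h import *
print(to([.5107,.0405,.255],[.9964,.0844]).round(3))
snap('side','d3'); snap('scene','s3')
for n in('s3','d3'):
    C=cloud(n).reshape(-1,3); C=C[np.linalg.norm(C[:,:2]-[.511,.0405],axis=1)<.04]
    p=C[(C[:,2]>.205)&(C[:,2]<.225)]; print(n,len(p),p.mean(0),(p.min(0)+p.max(0))/2,np.ptp(p,0))
    print(cv2.minEnclosingCircle((p[:,:2]*1000).astype(np.float32)))
palm=np.array([.5107,.0405]); d=np.array([-.0844,.9964]); l_=np.array([d[1],-d[0]])
for n in('s3','d3'):
    C=cloud(n).reshape(-1,3); s=(C[:,:2]-palm)@d; l=(C[:,:2]-palm)@l_
    print(n,[(round(1000*a),round(float(1000*np.median(C[(abs(s-a)<.002)&(abs(l)<.006)&(C[:,2]>.02)&(C[:,2]<.1),2])),1)) for a in np.arange(.03,.06,.003) if ((abs(s-a)<.002)&(abs(l)<.006)&(C[:,2]>.02)&(C[:,2]<.1)).any()])
E
```

```text
time_s: 5.25
ee_pos: [0.5195, -0.0945, 0.0343]
eef_rot: [0.472, 1.566, -1.015]
force: [-0.3, -0.2, 0.3]
grip_width: 0.0462
time_s: 5.75
ee_pos: [0.5184, -0.0933, 0.2666]
eef_rot: [0.505, 1.566, -0.982]
force: [0.5, 0.1, -0.8]
grip_width: 0.0293
time_s: 6.25
ee_pos: [0.518, -0.0932, 0.2801]
eef_rot: [-0.013, 1.567, -1.5]
force: [-0.8, 0.4, -0.0]
grip_width: 0.0003
shift [  24.7    3.9 -133.9] spin -0.000601938296742599 F [-0.8  0.4 -0. ] pos [ 0.518  -0.0932  0.2801] w 0.0003 t 6.25
[[ 0.     0.996  0.084]
 [-0.003  0.084 -0.996]
 [-1.    -0.     0.003]]
s3 435 [0.5164569  0.04069272 0.2131651 ] [0.51195372 0.03826196 0.21089762] [0.05032078 0.05099539 0.01157871]
((512.1055297851562, 38.15003967285156), 26.248489379882812)
d3 514 [0.50749109 0.04584914 0.2128908 ] [0.50991168 0.04085831 0.21091473] [0.05262774 0.05223073 0.0112757 ]
((509.7620849609375, 40.02248001098633), 27.287446975708008)
s3 [(30, 46.9), (33, 47.3), (36, 47.7), (39, 48.1), (42, 47.7), (45, 47.0), (48, 47.0), (51, 47.0), (54, 56.1), (57, 55.9)]
d3 [(30, 47.3), (33, 47.8), (36, 47.5), (39, 47.4), (42, 47.6), (45, 47.8), (48, 48.1), (54, 54.6), (57, 56.3)]
```

```bash
python3 -m handwheel '[[[0,4,-50],0,1],[[0,4,-100],0,1],[[0,4,-133],0,1],[[10,4,-133],0,1],[[10,4,-133],0,1]]' 60
python3 -c "
from h import *
to([.511,.0395,.229],[.9964,.0844])"
```

```text
time_s: 6.85
ee_pos: [0.5106, 0.0399, 0.2687]
eef_rot: [-0.383, 1.567, -1.868]
force: [0.2, -0.7, -0.5]
grip_width: 0.0002
shift [39.7  0.5  0.2] spin 0.0008278799295147188 F [ 0.2 -0.7 -0.5] pos [0.5106 0.0399 0.2687] w 0.0002 t 6.85
```

```bash
python3 -m handwheel '[[[15,0,0],0,1],[[30,0,0],0,1],[[36,0,0],0,1],[[36,0,0],0,1],[[36,0,0],0,1]]' 60
python3 -m handwheel '[[[2,0,0],0,1],[[4,0,0],0,1],[[6,0,0],0,1],[[8,0,0],0,1],[[8,0,0],0,1]]' 60
```

```text
time_s: 7.35
ee_pos: [0.5108, 0.0392, 0.2333]
eef_rot: [-0.244, 1.567, -1.73]
force: [0.5, -0.2, 0.4]
grip_width: 0.0003
time_s: 7.85
ee_pos: [0.5107, 0.0392, 0.225]
eef_rot: [-0.339, 1.567, -1.825]
force: [-0.1, -0.1, -0.7]
grip_width: 0.0007
```

There is no clear force yet where contact was expected, so I'll look.

```bash
python3 - <<'E'
from h import *
for k in range(2): print(get_obs()['force'])
snap('scene','s4');snap('side','d4')
a=cv2.imread('pics/s4.png')[90:190,230:330]; b=cv2.imread('pics/d4.png')[120:220,320:420]
cv2.imwrite('pics/c4.png',np.hstack([cv2.resize(x,(400,400),interpolation=2) for x in(a,b)]))
E
```

```text
[-0.07714548 -0.10377725 -0.71641154]
[-0.07714548 -0.10377725 -0.71641154]
```

View pics/c4.png

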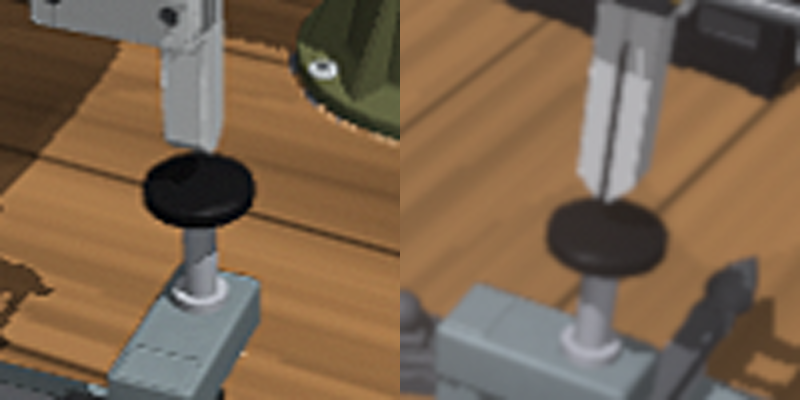

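The crops show the fingertips at about 30 crop pixels above or behind the knob's centre in both views, left (205,150) and right (608,198). I'll check with depth.

```bash
python3 - <<'E'
from h import *
print(get_obs()['ee_pos'],R.from_euler('xyz',get_obs()['eef_rot']).as_matrix()[:,0])
print(pts('s4',[(280,124),(276,122),(280,135),(272,141),(287,141),(280,143)]).round(4))
print(pts('d4',[(470,167),(472-1,166),(472,177)] and [(470,165),(474,165),(472,176),(462,180),(480,180)]).round(4))
E
```

```text
[0.51081058 0.03918486 0.22529589] [-5.73610798e-04 -3.81973996e-03 -9.99992540e-01]
[[0.5207 0.0462 0.2445]
 [0.5234 0.0397 0.2484]
 [0.512  0.0412 0.2146]
 [0.533  0.0355 0.213 ]
 [0.5197 0.0591 0.2115]
 [0.5311 0.0506 0.2119]]
[[ 4.579e-01 -4.473e-01 -1.600e-03]
 [ 4.493e-01 -4.517e-01 -5.000e-04]
 [ 4.363e-01 -4.011e-01 -1.900e-03]
 [ 4.496e-01 -3.665e-01 -4.000e-04]
 [ 4.141e-01 -3.934e-01 -4.000e-04]]
```

```bash
python3 - <<'E'
from h import *
for n in('s4','d4'):
    P=cloud(n); 
    for u in ((278,281) if n=='s4' else (371,374)):
        print(n,u,[(v,*(P[v,u]*1000).round(0)) for v in (range(112,146,2) if n=='s4' else range(150,190,2))])
E
```

```text
s4 278 [(112, np.float64(523.0), np.float64(44.0), np.float64(269.0)), (114, np.float64(525.0), np.float64(45.0), np.float64(267.0)), (116, np.float64(524.0), np.float64(44.0), np.float64(262.0)), (118, np.float64(524.0), np.float64(44.0), np.float64(258.0)), (120, np.float64(nan), np.float64(nan), np.float64(nan)), (122, np.float64(525.0), np.float64(44.0), np.float64(250.0)), (124, np.float64(523.0), np.float64(43.0), np.float64(245.0)), (126, np.float64(522.0), np.float64(43.0), np.float64(240.0)), (128, np.float64(494.0), np.float64(28.0), np.float64(215.0)), (130, np.float64(499.0), np.float64(31.0), np.float64(215.0)), (132, np.float64(nan), np.float64(nan), np.float64(nan)), (134, np.float64(510.0), np.float64(36.0), np.float64(214.0)), (136, np.float64(516.0), np.float64(39.0), np.float64(215.0)), (138, np.float64(523.0), np.float64(43.0), np.float64(215.0)), (140, np.float64(528.0), np.float64(45.0), np.float64(214.0)), (142, np.float64(532.0), np.float64(47.0), np.float64(214.0)), (144, np.float64(534.0), np.float64(48.0), np.float64(210.0))]
s4 281 [(112, np.float64(517.0)
[... 2878 characters left out ...]
40.0)), (168, np.float64(504.0), np.float64(49.0), np.float64(237.0)), (170, np.float64(515.0), np.float64(23.0), np.float64(214.0)), (172, np.float64(512.0), np.float64(29.0), np.float64(215.0)), (174, np.float64(510.0), np.float64(33.0), np.float64(214.0)), (176, np.float64(506.0), np.float64(39.0), np.float64(214.0)), (178, np.float64(502.0), np.float64(47.0), np.float64(216.0)), (180, np.float64(502.0), np.float64(47.0), np.float64(213.0)), (182, np.float64(498.0), np.float64(54.0), np.float64(214.0)), (184, np.float64(496.0), np.float64(59.0), np.float64(214.0)), (186, np.float64(495.0), np.float64(59.0), np.float64(210.0)), (188, np.float64(494.0), np.float64(60.0), np.float64(207.0))]
```

By depth the closed fingertips are at z≈0.235, about 20 mm above the knob top at 0.2145. So the tips sit roughly 10 mm behind the TCP rather than 14 mm ahead. The knob hasn't been touched, so I'll find contact by force.

```bash
python3 -m handwheel '[[[6,0,0],0,1],[[12,0,0],0,1],[[15,0,0],0,1],[[15,0,0],0,1],[[15,0,0],0,1]]' 60
python3 -m handwheel '[[[2,0,0],0,1],[[4,0,0],0,1],[[5,0,0],0,1],[[5,0,0],0,1],[[5,0,0],0,1]]' 60
python3 -m handwheel '[[[2,0,0],0,1],[[4,0,0],0,1],[[5,0,0],0,1],[[5,0,0],0,1],[[5,0,0],0,1]]' 60
```

```text
time_s: 8.45
ee_pos: [0.5108, 0.0391, 0.2103]
eef_rot: [-0.26, 1.567, -1.746]
force: [0.1, 0.7, 0.4]
grip_width: 0.0005
time_s: 8.95
ee_pos: [0.5108, 0.0391, 0.2053]
eef_rot: [-0.223, 1.567, -1.71]
force: [0.6, 0.2, 0.3]
grip_width: 0.0002
time_s: 9.45
ee_pos: [0.5109, 0.0391, 0.2003]
eef_rot: [-0.219, 1.567, -1.706]
force: [1.1, -0.5, 0.9]
grip_width: 0.0002
```

```bash
cat > t.py <<'E'
from h import *
import sys
n=sys.argv[1]; snap('scene','s'+n);snap('side','d'+n)
for f,us,vs in(('s'+n,(278,281),range(118,160)),('d'+n,(369,373),range(155,200))):
    P=cloud(f)
    for u in us: print(f,u,[(v,*(P[v,u]*1000).round(0).tolist()) for v in vs if v%2==0])
    C=P.reshape(-1,3); q=C[np.linalg.norm(C[:,:2]-[.511,.0395],axis=1)<.035]; h=np.histogram(q[:,2],np.arange(.16,.26,.003)); print(list(zip((h[1]*1000).astype(int).tolist(),h[0].tolist())))
a=cv2.imread(f'pics/s{n}.png')[90:190,230:330]; b=cv2.imread(f'pics/d{n}.png')[120:220,320:420]
cv2.imwrite(f'pics/c{n}.png',np.hstack([cv2.resize(x,(400,400),interpolation=2) for x in(a,b)]))
print(get_obs()['force'],get_obs()['ee_pos'])
E
python3 t.py 5
```

```text
s5 278 [(118, 525.0, 45.0, 259.0), (120, 524.0, 44.0, 254.0), (122, 523.0, 43.0, 249.0), (124, 524.0, 44.0, 245.0), (126, 524.0, 44.0, 242.0), (128, 524.0, 44.0, 237.0), (130, 524.0, 43.0, 233.0), (132, 524.0, 44.0, 229.0), (134, 525.0, 44.0, 225.0), (136, 524.0, 43.0, 220.0), (138, 518.0, 40.0, 212.0), (140, 517.0, 40.0, 207.0), (142, 524.0, 43.0, 207.0), (144, 531.0, 46.0, 208.0), (146, 534.0, 48.0, 206.0), (148, 534.0, 48.0, 202.0), (150, 533.0, 47.0, 197.0), (152, 518.0, 39.0, 180.0), (154, 518.0, 39.0, 175.0), (156, 519.0, 39.0, 171.0), (158, 520.0, 40.0, 167.0)]
s5 281 [(118, 517.0, 47.0, 255.0), (120, 516.0, 46.0, 250.0), (122, 517.0, 46.0, 247.0), (124, 520.0, 48.0, 244.0), (126, 519.0, 47.0, 240.0), (128, 519.0, 47.0, 236.0), (130, 520.0, 47.0, 232.0), (132, 520.0, 48.0, 228.0), (134, 519.0, 47.0, 223.0), (136, 521.0, 48.0, 220.0), (138, 520.0, 47.0, 215.0), (140, 515.0, 45.0, 207.0), (142, 522.0, 48.0, 208.0), (144, 528.0, 51.0, 208.0), (146, 530.0, 52.0, 205.0), (148, 531.0, 53.0, 202.0), (150, 531.0, 52.0, 197.0), (152, 517.0, 45.0, 181.0), (154, 516.0, 44.0, 175.0), (156
[... 1342 characters left out ...]
80, 507.0, 40.0, 206.0), (182, 503.0, 47.0, 208.0), (184, 501.0, 50.0, 206.0), (186, 497.0, 58.0, 208.0), (188, 496.0, 59.0, 206.0), (190, 494.0, 63.0, 204.0), (192, 495.0, 59.0, 198.0), (194, 597.0, -179.0, 1.0), (196, 596.0, -177.0, -3.0), (198, 590.0, -167.0, -0.0)]
[(160, 12), (163, 11), (166, 13), (169, 13), (172, 11), (175, 14), (178, 11), (181, 10), (184, 0), (187, 0), (190, 0), (193, 0), (196, 30), (199, 42), (202, 77), (205, 250), (208, 23), (211, 15), (214, 15), (217, 32), (220, 25), (223, 27), (226, 26), (229, 29), (232, 31), (235, 25), (238, 32), (241, 26), (244, 32), (247, 28), (250, 28), (253, 29), (256, 30)]
[0.68335988 0.91840908 1.47359794] [0.51087115 0.03905006 0.2003831 ]
```

View pics/c5.png

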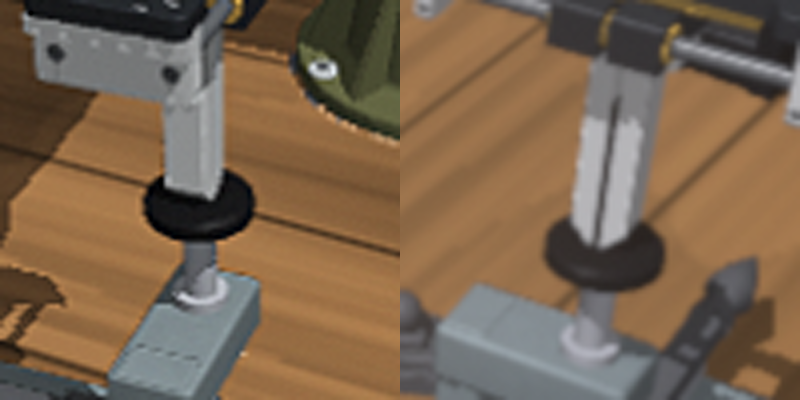

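The tips now bear on the knob's flat, at crop left (200,190) and right (605,245). The knob top is about 0.2075, so the plunger is about 7.5 mm down at TCP z=0.2003. The aim is about 24.5 mm further, TCP z≈0.176. I'll go in stages.

```bash
python3 -m handwheel '[[[3,0,0],0,1],[[6,0,0],0,1],[[9,0,0],0,1],[[12,0,0],0,1],[[14,0,0],0,1]]' 60
python3 -m handwheel '[[[1,0,0],0,1],[[2,0,0],0,1],[[3,0,0],0,1],[[4,0,0],0,1],[[5,0,0],0,1]]' 60
python3 - <<'E'
from h import *
print(get_obs()['force'],get_obs()['ee_pos'])
snap('scene','s6');snap('side','d6')
for n in('s0','s4','s5','s6','d4','d5','d6'):
    n=n.replace('s0','scene0')
    C=cloud(n).reshape(-1,3); r=np.linalg.norm(C[:,:2]-[.511,.0395],axis=1)
    q=C[(r<.023)&(r>.013)&(C[:,2]>.17)&(C[:,2]<.219)]; h,e=np.histogram(q[:,2],np.arange(.17,.22,.001)); m=e[np.convolve(h,np.ones(4),'valid').argmax()]+.002; print(n,len(q),m,np.median(q[abs(q[:,2]-m)<.004,2]))
E
```

```text
time_s: 10.05
ee_pos: [0.5109, 0.0391, 0.1861]
eef_rot: [-0.187, 1.567, -1.673]
force: [-0.1, 1.4, 3.9]
grip_width: 0.0008
time_s: 10.55
ee_pos: [0.511, 0.0391, 0.1815]
eef_rot: [-0.068, 1.567, -1.554]
force: [-3.1, 0.3, 8.8]
grip_width: 0.0004
[-3.0657372   0.2994059   8.79686909] [0.51096765 0.03905076 0.18153437]
scene0 216 0.21400000000000005 0.21435284035929997
s4 219 0.21400000000000005 0.21448842278926566
s5 181 0.20700000000000005 0.20701599520795266
s6 247 0.18800000000000003 0.1881550678624136
d4 217 0.21400000000000005 0.2141553930134258
d5 172 0.20700000000000005 0.20684299933368555
d6 215 0.18800000000000003 0.18802909329929676
```

Travel is now about 26.2 mm, with the foot just touching, and the force steps up as it should. 5.8 mm more is needed.

```bash
python3 -m handwheel '[[[2,0,0],0,1],[[4,0,0],0,1],[[5,0,0],0,1],[[6,0,0],0,1],[[6,0,0],0,1]]' 60
cat > m.py <<'E'
from h import *
import sys
k=sys.argv[1]; o=get_obs(); print(o['force'].round(1),o['ee_pos'].round(4),o['time_s'])
snap('scene','s'+k);snap('side','d'+k)
for n in('s'+k,'d'+k):
    C=cloud(n).reshape(-1,3); r=np.linalg.norm(C[:,:2]-[.511,.0395],axis=1)
    q=C[(r<.023)&(r>.013)&(C[:,2]>.17)&(C[:,2]<.219)]; h,e=np.histogram(q[:,2],np.arange(.17,.22,.001)); m=e[np.convolve(h,np.ones(4),'valid').argmax()]+.002; m=np.median(q[abs(q[:,2]-m)<.004,2]); print('travel mm',1000*(.2143-m))
    palm=np.array([.5107,.0405]); d=np.array([-.0844,.9964]); s=(C[:,:2]-palm)@d; l=(C[:,:2]-palm)@[d[1],-d[0]]
    print([(round(1000*a),round(float(1000*np.median(C[(abs(s-a)<.002)&(abs(l)<.006)&(C[:,2]>.02)&(C[:,2]<.1),2])),1)) for a in np.arange(.03,.06,.003) if ((abs(s-a)<.002)&(abs(l)<.006)&(C[:,2]>.02)&(C[:,2]<.1)).any()])
E
python3 m.py 7
```

```text
time_s: 11.15
ee_pos: [0.511, 0.039, 0.1761]
eef_rot: [0.054, 1.567, -1.432]
force: [-3.6, -0.3, 11.9]
grip_width: 0.0003
[-3.6 -0.3 11.9] [0.511  0.039  0.1761] 11.15
travel mm 31.642121155016884
[(30, 47.3), (33, 46.6), (36, 47.3), (39, 47.7), (42, 47.1), (45, 47.0), (48, 47.3), (51, 54.8), (54, 54.8), (57, 56.5)]
travel mm 31.521633609307653
[(30, 47.5), (33, 47.7), (36, 47.4), (39, 47.5), (42, 47.4), (45, 47.5), (48, 48.6), (54, 56.0), (57, 56.0)]
```

Travel is 31.6 mm, so the foot is about 6.6 mm in, and the picket is still against the stop. I'll hold once to check it's steady, check the ornaments, then hand in.

```bash
python3 -m handwheel '[[[0.5,0,0],0,1],[[0.5,0,0],0,1],[[0.5,0,0],0,1],[[0.5,0,0],0,1],[[0.5,0,0],0,1]]' 60
python3 m.py 8; python3 - <<'E'
from h import *
px=[(205,237),(299,262),(361,222)]
for n in('scene0','s8'): print(pts(n,px).round(3).tolist())
print(hand_in())
E
```

```text
time_s: 11.75
ee_pos: [0.511, 0.0391, 0.1765]
eef_rot: [0.215, 1.567, -1.271]
force: [-3.7, 0.3, 11.1]
grip_width: 0.0007
[-3.7  0.3 11.1] [0.511  0.0391 0.1765] 11.75
travel mm 31.27774895950758
[(30, 48.0), (33, 48.0), (36, 46.8), (39, 46.8), (42, 47.2), (45, 47.6), (48, 46.9), (51, 51.1), (54, 55.3), (57, 56.3)]
travel mm 31.342437886647588
[(30, 47.0), (33, 47.5), (36, 47.0), (39, 46.8), (42, 46.8), (45, 46.5), (48, 46.5), (54, 55.9), (57, 56.4)]
[[0.665, -0.049, 0.048], [0.658, 0.149, 0.069], [0.469, 0.204, 0.02]]
[[0.664, -0.05, 0.047], [0.658, 0.148, 0.068], [0.468, 0.204, 0.02]]
the job is handed in; nothing more can be done
None
```

I slid the picket about 26 mm until it stopped hard against the end stop, with the plunger still up. Then I pressed the palm knob down with the closed fingertips and handed the job in at about 12 s while still pressing. `hand_in()` reports no verdict.

Last checks before handing in:
- **Plunger and foot:** depth from both fixed cameras gives about 31.3 mm of plunger travel. That puts the foot spring about 6.3 mm in, inside the 4 to 11 mm window but slightly short of the 7 mm aim.
- **Picket:** the shank's top still runs up to the stop with no visible gap.
- **Ornaments:** all three are within about 1–2 mm of where they started.

Two readings disagreed with what was expected:
- **Wrist force:** it read 11 N, where about 14 N was expected. It had also read about 2–3 N low on first contact, so I set the depth from the cameras.
- **Closed fingertips:** they met the knob with the TCP about 7 mm below its top, not 14 mm above it as described. I found the contact from the camera depth instead.

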